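Hang the padlock on the snap hook inside the bamboo key box

TASK

Slide the lid of the bamboo key box fully open, then take the long-shackle padlock from the glass ashtray, pass it down through the mouth of the box without touching the mouth's frame, and hang it by its shackle on the brass snap hook inside: press the shackle gently down past the sprung gate, never harder than about 1.5 kg, until it rests in the bottom of the hook with the gate snapped shut above it. Let go, leave the lid open and the padlock hanging still, and leave the other things on the sideboard where they are.

Things in the scene. Friction and masses are not known exactly. Their poses are not given: they have to be found in the camera images.
- padlock: Brass padlock with long square-section steel shackle, loose, about 0.18 kg, upright in the ashtray. Origin: centre of underside; z up, y across the shackle's width, x through its opening. Body 20 x 40 x 36 mm. Shackle bar 6 x 6, 34 wide over all; legs at y -14 and 14, straight to z 83; short 45 degree corners; flat bow along y, underside z 86, top z 92. Opening inside 22 wide, z 36 to 86.
- ashtray: Square clear glass ashtray, fixed, 130 x 130 x 35 mm, inner floor 10 above its underside, walls 12 thick; two flat keys lie in it. Origin: centre of its underside.
- keybox: Bamboo key box, fixed, 108 (x) x 280 (y) x 141 mm (z) without lid; walls and floor 8 thick. Origin: centre of underside. The mouth in its top (z 141) spans x -46 to 42, y -128 to 8; the rest of the top is closed, and a partition stands at y 8 to 16. The hook is fitted to the inner face of the -x wall and points along the box's +x.
- keybox_frame: The 10 mm thick bamboo frame round the mouth (top surface at z 141 of the box), same origin and axes as the key box; not to be touched by the padlock or the robot.
- hook_mid (a point): Nominal foot of the hook, on the inner wall face (box x -46, y -60, z 107), axes as the box's. Slotted plate, threaded stem: the real hook stands up to 5 mm higher or lower AND up to 8 nearer or farther along x, unmeasured; feel for it. From its foot a 5 mm brass arm runs 37 out along +x (to tip axis), then up to a flat-ended tip, top at z 21.5. 10 wide at most; gate bracket x 14 to 24, z to 24.5.
- gate (a joint): Sprung steel gate, 15 mm long, 4 thick, slanting from its pivot (20 above the hook's bottom) across the throat to the tip: 0 = shut, positive = pushed down, about 0.8 while the bow passes. Pressing the bow straight down past it takes about 3 to 6 N, with up to 8 N towards the tip, over some 15 mm; it snaps shut above the bow only when the bow is within about 3 mm of the bottom.
- lid (a joint): Sliding lid of the key box, m: 0 = shut over the mouth, 0.146 = fully open (end stop), sliding along the box's +y with about 2 N of friction. The lid is 8 thick and lies on top of the box (z 141 to 149).
- lid_knob (a point): Centre of the top of the lid's dark wooden knob, 22 mm diameter (over its upper 16), 26 tall above the lid; moves with the lid.
- pencil_cup: Red plastic pencil cup with pencils, loose, 80 mm diameter, 100 tall (pencils to 170). Origin: centre of its underside. Bystander.
- hedgehog: Brown ceramic hedgehog figurine, loose, 80 x 100 x 72 mm. Origin: centre of its underside. Bystander.
- candle: Amber glass candle jar with a wooden cap, loose, 72 mm diameter, 80 tall. Origin: centre of its underside. Bystander.
- remote: Black remote control, loose, 42 x 150 x 17 mm. Origin: centre of its underside. Bystander.
- coasters: Stack of four round coasters, loose, 90 mm diameter, 24 tall. Origin: centre of its underside. Bystander.
- throat_mid (a point): Nominal middle of the hook's throat: 29.2 out from hook_mid, level with the hook's bottom (2.5 above its foot); in truth up to 5 mm higher or lower and 8 nearer or farther along x. Open upwards, 10.6 wide: from the gate's bracket (x -5.3) to the tip's inner face (x +5.3); the tip's outer face is at x +10.3 from the true middle. A hung bow rests on the bottom.
There are look-alikes about, which are no part of the job. What is meant by the padlock is not green or purple, and is the smaller of those in its own colour.

How it is judged:
By the outcome, as a careful person would: the job done as asked, in the order asked, and still so for the second after the job is handed in, with the robot touching nothing.
It also fails if it takes over 72 s, if anything falls off the work surface, if the arm or the gripper's body presses on something with over 40 N, if the wrist force passes 120 N, or if a joint passes its speed limit or range.

ROBOT

A 6-joint arm with a two-finger parallel gripper is mounted at the origin on the work surface. World frame = base frame: x ahead of the robot, y to its left, z up, the work surface at z = 0. Lengths are in m, angles in rad, forces in N, time in s.
With the tool pointing down it reaches from about 0.225 to 0.875 m from the base axis. Payload 3.4 kg.
Tool frame: the origin (TCP) lies at the very end of the fingers, on their centre line; the grasp point (between the pads) lies behind it (manip.grasp_offset is the z of the grasp point in the tool frame, in m); z points along the fingers, y is the line along which they close (so a half turn about z gives the same grasp; the last joint's range is limited). The gripper opens to 85 mm and grips with 20 to 120 N. Pads are 22 mm wide; open, the fingers measure 114 mm over their backs; the gripper's body (76 mm by 85 mm) begins 54 mm behind the grasp point. The pads swing forward as they close: fully open they stand 13 mm farther back than shut.
Start: joints at [1.063, 0.276, 1.505, -0, 1.361, -0.121], TCP at [0.217, 0.533, 0.231] pointing down, gripper open.
Joint ranges: [-2.89, 2.89], [-0.75, 2.08], [0.22, 2.7], [-1.18, 4.32], [0.11, 2.71], [-2.7, 2.7]. Speed limits (rad/s): [2.57, 2.57, 3.14, 3.14, 3.14, 3.14].

INTERFACE

Orientations are given as a unit quaternion [w, x, y, z].
In Python, from rig import manip gives the robot as it stands.
- The arm moves only by the shell command python3 -m pendant 'ROWS' [FORCE]. ROWS is JSON, a list of rows, each an object of numbers: "dx", "dy", "dz": the shift along the tool's x, y, z in m; "rx", "ry", "rz": the turn, a rotation vector about the tool's x, y, z in degrees; "hand": the finger opening in m, from 0 to 0.0854. In form: [{"dx": .., "dy": .., "dz": .., "rx": .., "ry": .., "rz": .., "hand": ..}, ...]. A call has 1 to 12 rows; each row shifts and turns the commanded pose from where the row before left it, along the tool's axes as they then stand; what a row does not reach is not made up. A row lasts 1/12 s, in which the tool goes at most 41.7 mm and 7.16 degrees, less where a joint would pass 70% of its speed; a pose out of reach is approached as far as the arm can. A call is refused whole if a number of a shift passes 0.0417 or a number of a turn 7.16, either way. A call with a gripper value outside its range is refused whole. The fingers move at their own pace and stop on an object; FORCE is the grip in N (left out, the last holds). Time passes only in rows, so rows that do not move let the fingers close. It gives the time, the measured TCP pose, the force, the opening and the grip force at its end, in the units of the state.
- manip.get_state(): the state, without advancing time (a new reading comes with each control period).
- manip.get_image(name): name is "side" or "top" or "wrist"; returns a dict with "frame" (384x512x3 uint8, red, green, blue), "fx", "fy", "cx", "cy" (pixels), "position" and "attitude" of the camera in the world; the wrist camera has in their place "mount" (4x4, takes a point from camera to tool coordinates, whose origin is the TCP and whose axes are the flange's). Camera axes: x right, y up, looking along -z (the intrinsics and any distortion apply to the point x, -y, -z); pixel columns grow to the right and rows downward; lengths in m; the calibration is good to about 2 mm. A picture is of the moment at which its call begins: read the wrist's pose just before it. There is no depth.
- manip.sign_off(): hands the job in; it is judged then, once.
The state is a dict: "clock": time; "qpos": joint angles; "qd": joint speeds; "effort": joint torques, N m; "position": TCP position; "ee_rot": TCP orientation; "contact_force": force on the tool from outside, world axes, zero at the start; "moment": the same for the moment, N m; "width": finger opening in m; "gripper_force": force on a finger pad.
Only numpy, scipy, OpenCV 4.12 (cv2) and the standard library are available. Lean on these libraries where they do the work, as an engineer would, in place of code of your own. Each camera call takes 0.05 s, during which the arm holds its last target. There are 200 camera calls.

## Working session

There is one attempt and no reset: what is moved stays moved. The work goes in short steps, Python scripts to look and compute and a shell command to move; the robot and the scene stay as the last step left them, time stands still between calls to the robot, and variables do not carry over. Pictures are saved under pics/ and viewed, at most 10 in all, crops included, and the job is handed in when it is done.

```bash
ls; mkdir -p pics; python3 - <<'E'
from rig import manip
import cv2,numpy as np
s=manip.get_state();print(s, manip.grasp_offset)
for n in("top","side"):
    d=manip.get_image(n);cv2.imwrite(f"pics/{n}0.png",cv2.resize(d["frame"][:,:,::-1],(800,600),interpolation=cv2.INTER_CUBIC))
    np.save(f"pics/{n}0.npy",d["frame"])
    print(n,{k:v for k,v in d.items() if k!="frame"})
E
```

```text
pics
{'clock': 0.0, 'qpos': array([ 1.06299556e+00,  2.76618285e-01,  1.50614891e+00,  2.07090766e-05,
        1.36068988e+00, -1.20984025e-01]), 'qd': array([-0.00061553, -0.00028162,  0.00020623, -0.00054095, -0.00098526,
        0.00171654]), 'effort': array([-1.56530132e-03, -4.16769683e+01, -2.45809060e+01, -1.93037686e-04,
        1.07195653e-02, -9.35552649e-07]), 'position': array([0.21664428, 0.53205359, 0.23042014]), 'ee_rot': array([-2.97904284e-04,  1.92206873e-01,  9.81353988e-01, -8.83387247e-04]), 'contact_force': array([ 0.30724444,  0.40582435, -0.10454939]), 'moment': array([ 4.25397999e-02,  1.09295815e-02, -5.79140137e-05]), 'gripper_force': 0.0, 'width': 0.08547999119396281} -0.0187
top {'fx': 354.58374739614857, 'fy': 354.58374739614857, 'cx': 255.96906895355625, 'cy': 191.88547749089156, 'position': array([0.42317711, 0.00362656, 1.24346566]), 'attitude': array([ 0.71694468,  0.03445077, -0.03214723, -0.69553579])}
side {'fx': 358.38660962279, 'fy': 358.38660962279, 'cx': 252.72071468036955, 'cy': 188.59537414780362, 'position': array([ 0.24548292, -0.78110055,  0.65673286]), 'attitude': array([ 0.85604442,  0.48330347, -0.08145581, -0.16422746])}
```

View pics/top0.png

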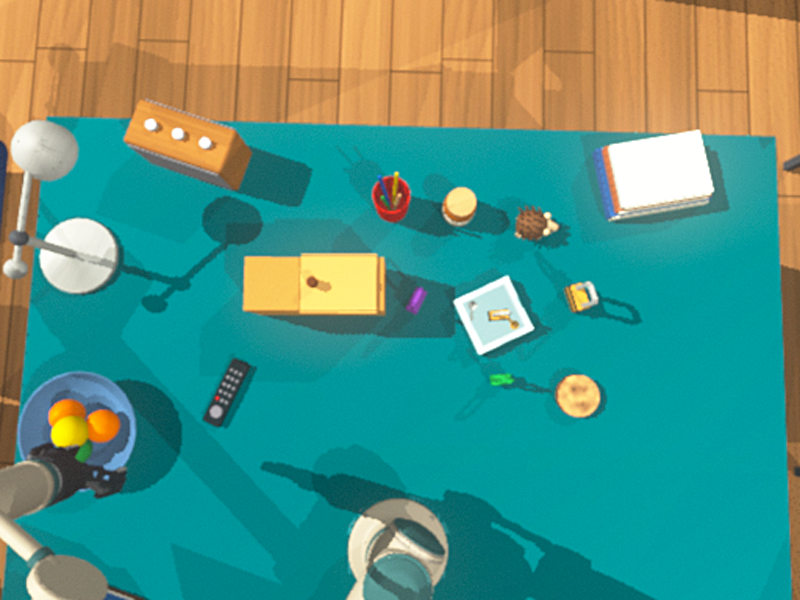

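View pics/side0.png

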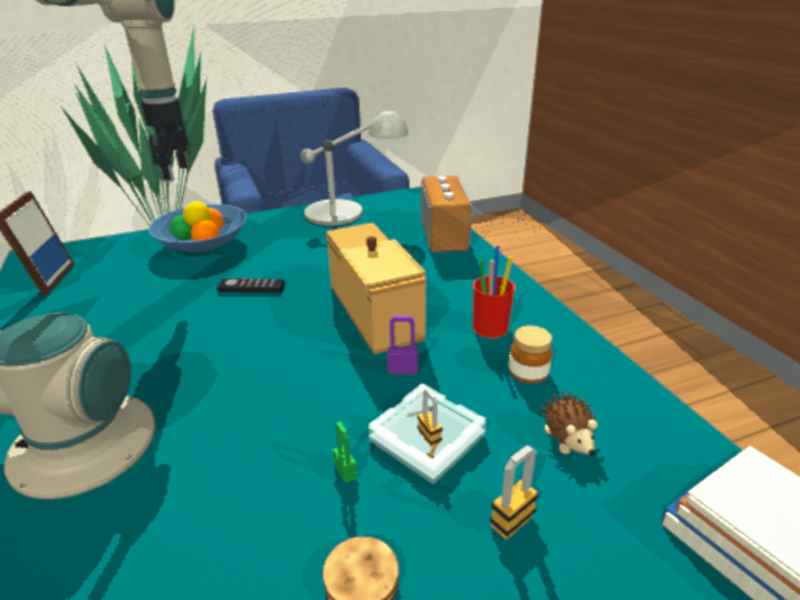

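The yellow/brass candidates are the one inside the ashtray (top 500,316; side 430,425) and a bigger twin on the table (top 580,297; side 514,500). The purple (416,298) and green (500,380) ones are out. The padlock meant is the smaller one in the ashtray. I'll confirm that in an enlarged crop, together with the box.

```bash
cat >h.py <<'E'
from rig import manip
import numpy as np,cv2
from scipy.spatial.transform import Rotation as R
def q2R(q): return R.from_quat(np.r_[q[1:],q[0]]).as_matrix()
CAM={"top":(354.58374739614857,255.96906895355625,191.88547749089156,[0.42317711,0.00362656,1.24346566],[0.71694468,0.03445077,-0.03214723,-0.69553579]),
"side":(358.38660962279,252.72071468036955,188.59537414780362,[0.24548292,-0.78110055,0.65673286],[0.85604442,0.48330347,-0.08145581,-0.16422746])}
def ray(n,u,v):
    f,cx,cy,p,q=CAM[n]; return np.array(p),q2R(q)@np.array([(u-cx)/f,-(v-cy)/f,-1])
def atz(n,u,v,z):
    p,d=ray(n,u,v); return p+d*(z-p[2])/d[2]
def proj(n,P):
    f,cx,cy,p,q=CAM[n]; c=q2R(q).T@(np.array(P)-p); return cx+f*c[0]/-c[2],cy-f*c[1]/-c[2]
def wrist(s,d):  # R,p of camera in world
    T=np.eye(4);T[:3,:3]=q2R(s["ee_rot"]);T[:3,3]=s["position"]
    return T@np.array(d["mount"])
def watz(C,d,u,v,z):
    r=C[:3,:3]@np.array([(u-d["cx"])/d["fx"],-(v-d["cy"])/d["fy"],-1]);p=C[:3,3];return p+r*(z-p[2])/r[2]
E
python3 - <<'E'
import numpy as np,cv2
t=np.load("pics/top0.npy");s=np.load("pics/side0.npy")
up=lambda a,w,h:cv2.resize(a[:,:,::-1],(w,h),interpolation=cv2.INTER_CUBIC)
A=up(t[155:205,150:250],800,400) # x8
# ashtray x 285-345 (60), y 172-232 -> crop 60x25.. use separate row
B=up(t[175:225,285:345],240*1,200); 
C=up(s[240:310,230:310],228,200)
D=np.zeros((600,800,3),np.uint8);D[:400]=A
cv2.imwrite("pics/boxcrop.png",A)
B=up(t[174:229,287:347],600,550)
cv2.imwrite("pics/tray.png",np.hstack([up(t[174:224,287:337],400,400),up(s[240:290,250:300],400,400)]))
E
```

```text
(no output)
```

View pics/boxcrop.png

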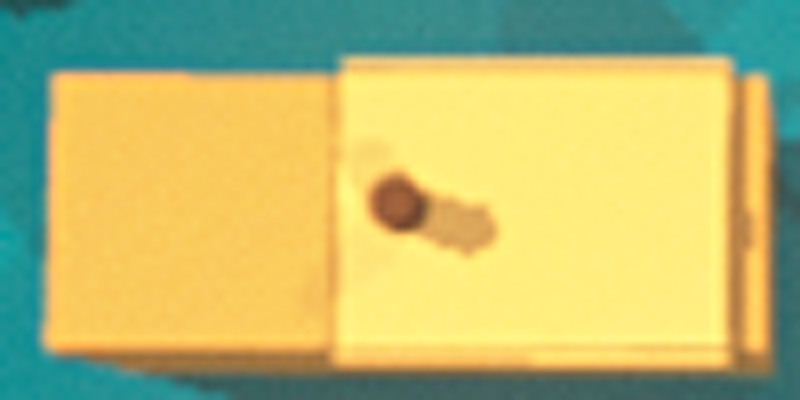

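View pics/tray.png

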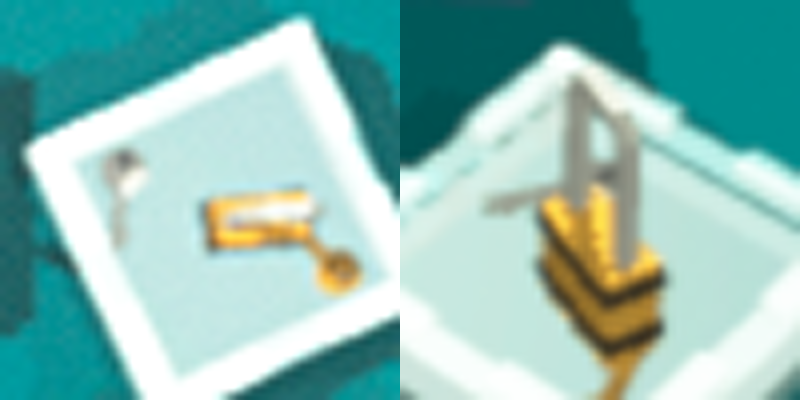

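The crop confirms it. The smaller yellow padlock stands upright in the tray, bow at crop (228,220)-(316,206), with one flat key next to it and a second at left. In the box crop, the knob top is at (400,200) and the box corners are at (52,73), (45,350), (770,76) and (772,368).

```bash
python3 - <<'E'
from h import *
o=lambda p,a,b:((p[0]+.5)/8-.5+a,(p[1]+.5)/8-.5+b)
c=[atz("top",*o(p,150,155),.141) for p in[(52,73),(45,350),(770,76),(772,366)]]
for x in c:print("corner",x)
print("lens",[np.linalg.norm(c[i]-c[j]) for i,j in((0,2),(1,3),(0,1),(2,3))],"ctr",sum(c)/4)
print("lidcorners",[atz("top",*o(p,150,155),.149)[:2] for p in[(342,62),(335,362),(730,62),(733,362)]])
print("knob",atz("top",*o((400,200),150,155),.175))
for p in[(228,220),(316,206),(270,213)]:print("bow",atz("top",*o(p,287,174),.102))
for p in[(207,205),(305,192),(308,240),(210,247)]:print("body",atz("top",*o(p,287,174),.046))
for p in[(572,80),(635,112)]:print("side bow",atz("side",*((p[0]-400+.5)/8-.5+250,(p[1]+.5)/8-.5+240),.102))
E
```

```text
corner [0.60691838 0.32591641 0.141     ]
corner [0.49766368 0.3224248  0.141     ]
corner [0.61422276 0.04342492 0.141     ]
corner [0.49999402 0.03886376 0.141     ]
lens [np.float64(0.28258590884883134), np.float64(0.2835706196896754), np.float64(0.10931048404395886), np.float64(0.11431976346028588)] ctr [0.55469971 0.18265747 0.141     ]
lidcorners [array([0.61333942, 0.21049737]), array([0.49586997, 0.20764869]), array([0.61789813, 0.05893942]), array([0.50052971, 0.05373681])]
knob [0.55648518 0.18105431 0.175     ]
bow [ 0.50702307 -0.18238066  0.102     ]
bow [ 0.51375368 -0.21775605  0.102     ]
bow [ 0.51036329 -0.19925905  0.102     ]
body [ 0.51722662 -0.18253475  0.046     ]
body [ 0.52399699 -0.22389519  0.046     ]
body [ 0.50369126 -0.22540935  0.046     ]
body [ 0.49947636 -0.18407547  0.046     ]
side bow [ 0.50499671 -0.19725115  0.102     ]
side bow [ 0.5161425 -0.2167324  0.102    ]
```

```bash
cat >>h.py <<'E'
def plan(P,yaw=None,s=None):
    """yaw: world angle (deg) of the tool-y axis (mod 180). prints rz first, then shifts AFTER that turn (tool axes)"""
    s=s or manip.get_state();M=q2R(s["ee_rot"]);y=np.degrees(np.arctan2(M[1,1],M[0,1]))
    rz=0 if yaw is None else -((yaw-y+90)%180-90)
    M2=M@R.from_rotvec([0,0,np.radians(rz)]).as_matrix()
    # level the tool too
    z=M2[:,2]; tilt=np.degrees(np.arcsin(np.clip(M2.T@np.cross(z,[0,0,-1]),-1,1)))
    print("rz %.2f"%rz,"tilt fix",tilt.round(2),"d(mm)",(M2.T@(np.array(P)-s["position"])*1000).round(1),"q6 %.2f"%s["qpos"][5],"yaw %.2f"%y)
def st():
    s=manip.get_state();print("t%.2f"%s["clock"],"p",(s["position"]*1000).round(1),"F",s["contact_force"].round(1),"w%.1f g%.1f"%(s["width"]*1000,s["gripper_force"]));return s
E
python3 -c "
from h import *
st();plan([.556,.181,.235],91.5)"
```

```text
t0.10 p [216.7 532.1 230.5] F [0.3 0.8 0. ] w85.5 g0.0
rz -23.66 tilt fix [-0.08 -0.05  0.  ] d(mm) [-330.  -359.8   -4.2] q6 -0.12 yaw 67.84
```

```bash
python3 -m pendant '[{"rz":-5.9},{"rz":-5.9},{"rz":-5.9},{"rz":-5.9},{"dx":-0.027,"dy":-0.030},{"dx":-0.027,"dy":-0.030},{"dx":-0.027,"dy":-0.030},{"dx":-0.027,"dy":-0.030},{"dx":-0.027,"dy":-0.030},{"dx":-0.027,"dy":-0.030},{"dx":-0.027,"dy":-0.030},{"dx":-0.027,"dy":-0.030}]'
python3 -m pendant '[{"dx":-0.027,"dy":-0.030},{"dx":-0.027,"dy":-0.030},{"dx":-0.027,"dy":-0.030},{"dx":-0.027,"dy":-0.030},{},{"hand":0.055}]'
python3 -c "
from h import *
s=st();plan([.556,.181,.235],91.5)
s=manip.get_state();d=manip.get_image('wrist');C=wrist(s,d);print(d['mount'],d['fx'],d['cx'],d['cy'],[k for k in d])
cv2.imwrite('pics/w1.png',cv2.resize(d['frame'][:,:,::-1],(800,600),interpolation=cv2.INTER_CUBIC));np.savez('pics/w1.npz',C=C)
"
```

```text
t0.10 p [216.7 532.1 230.5] F [0.3 0.8 0. ] w85.5 g0.0
rz -23.66 tilt fix [-0.08 -0.05  0.  ] d(mm) [-330.  -359.8   -4.2] q6 -0.12 yaw 67.84
[[-2.20387055e-04  9.50289044e-01  3.11369047e-01  7.96178758e-02]
 [ 9.99999974e-01  1.90028733e-04  1.27838097e-04 -9.67931292e-04]
 [ 6.23140771e-05  3.11369067e-01 -9.50289061e-01 -1.42081884e-01]
 [ 0.00000000e+00  0.00000000e+00  0.00000000e+00  1.00000000e+00]] 286.2876571318529 255.97344474502958 190.5356199990246 ['frame', 'fx', 'fy', 'cx', 'cy', 'mount']invalid input
invalid input
```

View pics/w1.png

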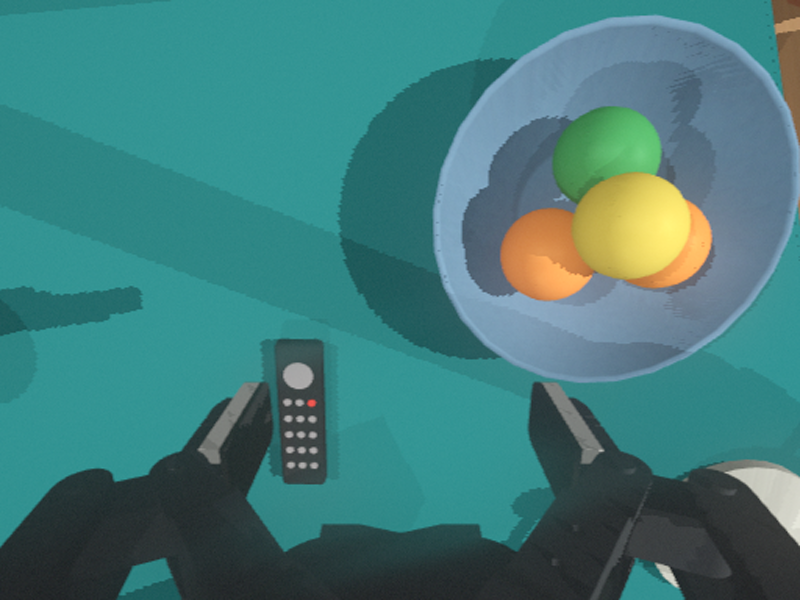

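The picture shows the arm is still at the start, with the bowl and remote below it, because both calls were refused. I'll test with all keys given.

```bash
python3 -m pendant '[{"dx":0,"dy":0,"dz":0,"rx":0,"ry":0,"rz":-5.9,"hand":0.0854}]'; echo; python3 -m pendant '[{"dx":0,"dy":0,"dz":0,"rx":0,"ry":0,"rz":-5.9}]'; echo;  python3 -m pendant '[{"rz":-5.9,"hand":0.0854}]'
```

```text
clock: 0.23
position: [0.2168, 0.5323, 0.2308]
ee_rot: [-0.0, 0.141, 0.99, -0.0]
contact_force: [-0.2, -1.2, 1.1]
width: 0.0852
gripper_force: 0.0

invalid input
invalid input
```

```bash
python3 -m pendant '[{"dx":0,"dy":0,"dz":0,"rx":0,"ry":0,"rz":-5.9,"hand":0.0854},{"dx":0,"dy":0,"dz":0,"rx":0,"ry":0,"rz":-5.9,"hand":0.0854},{"dx":0,"dy":0,"dz":0,"rx":0,"ry":0,"rz":-5.9,"hand":0.0854},{"dx":-0.027,"dy":-0.03,"dz":0,"rx":0,"ry":0,"rz":0,"hand":0.055},{"dx":-0.027,"dy":-0.03,"dz":0,"rx":0,"ry":0,"rz":0,"hand":0.055},{"dx":-0.027,"dy":-0.03,"dz":0,"rx":0,"ry":0,"rz":0,"hand":0.055},{"dx":-0.027,"dy":-0.03,"dz":0,"rx":0,"ry":0,"rz":0,"hand":0.055},{"dx":-0.027,"dy":-0.03,"dz":0,"rx":0,"ry":0,"rz":0,"hand":0.055},{"dx":-0.027,"dy":-0.03,"dz":0,"rx":0,"ry":0,"rz":0,"hand":0.055},{"dx":-0.027,"dy":-0.03,"dz":0,"rx":0,"ry":0,"rz":0,"hand":0.055},{"dx":-0.027,"dy":-0.03,"dz":0,"rx":0,"ry":0,"rz":0,"hand":0.055},{"dx":-0.027,"dy":-0.03,"dz":0,"rx":0,"ry":0,"rz":0,"hand":0.055}]'
python3 -m pendant '[{"dx":-0.027,"dy":-0.03,"dz":0,"rx":0,"ry":0,"rz":0,"hand":0.055},{"dx":-0.027,"dy":-0.03,"dz":0,"rx":0,"ry":0,"rz":0,"hand":0.055},{"dx":-0.027,"dy":-0.03,"dz":0,"rx":0,"ry":0,"rz":0,"hand":0.055},{"dx":0,"dy":0,"dz":0,"rx":0,"ry":0,"rz":0,"hand":0.055},{"dx":0,"dy":0,"dz":0,"rx":0,"ry":0,"rz":0,"hand":0.055}]'
cat >>h.py <<'E'
def snap(name):
    s=manip.get_state();d=manip.get_image('wrist');C=wrist(s,d);np.savez(f'pics/{name}.npz',C=C,f=d['frame'])
    cv2.imwrite(f'pics/{name}.png',cv2.resize(d['frame'][:,:,::-1],(800,600),interpolation=cv2.INTER_CUBIC))
WD=dict(fx=286.2876571318529,fy=286.2876571318529,cx=255.97344474502958,cy=190.5356199990246)
def wz(name,u,v,z): # u,v in the 800x600 picture
    return watz(np.load(f'pics/{name}.npz')['C'],WD,(u+.5)*.64-.5,(v+.5)*.64-.5,z)
E
python3 -c "
from h import *
s=st();plan([.556,.181,.235],91.5);snap('w2')"
```

```text
clock: 1.23
position: [0.4675, 0.267, 0.2312]
ee_rot: [-0.0, -0.012, 1.0, 0.0]
contact_force: [0.6, 1.2, 0.3]
width: 0.0548
gripper_force: 0.0
clock: 1.65
position: [0.551, 0.179, 0.2305]
ee_rot: [-0.001, -0.011, 1.0, -0.0]
contact_force: [-0.9, -0.2, -0.7]
width: 0.0551
gripper_force: 0.0
t1.65 p [551.  179.  230.5] F [-0.9 -0.2 -0.7] w55.1 g0.0
rz -0.29 tilt fix [-0.   -0.07  0.  ] d(mm) [-5.   1.9 -4.5] q6 -1.40 yaw 91.21
```

View pics/w2.png

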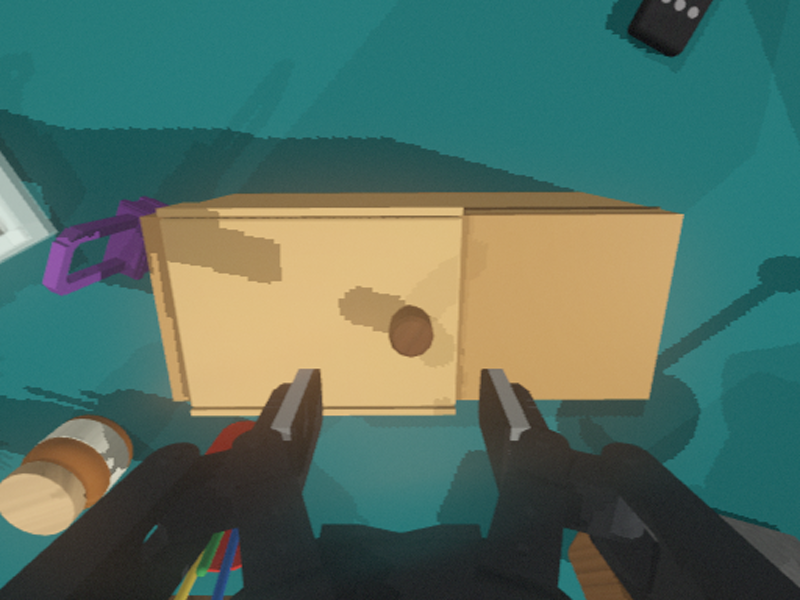

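Knob top is at (411,334). Box top corners are at (143,215), (684,213), (650,399) and (175,402).

```bash
python3 -c "
from h import *
print('knob',wz('w2',411,334,.175))
c=[wz('w2',*p,.141) for p in[(143,215),(684,213),(650,399),(175,402)]]
for x in c:print(x)
a=lambda i,j:np.degrees(np.arctan2(*(c[j]-c[i])[:2][::-1]))
print([np.linalg.norm(c[i]-c[j]) for i,j in((0,1),(3,2),(0,3),(1,2))],sum(c)/4,a(0,1),a(3,2),a(0,3),a(1,2))
L=[wz('w2',*p,.149) for p in[(465,208),(456,412),(158,210),(192,412)]]
for x in L:print('lid',x)
plan([.556,.181,.235],91.5)"
```

```text
knob [0.55364987 0.18312107 0.175     ]
[0.50471476 0.04474606 0.141     ]
[0.49786235 0.32236668 0.141     ]
[0.60613499 0.32595976 0.141     ]
[0.614066  0.0463999 0.141    ]
[np.float64(0.27770517428785557), np.float64(0.27967233438596223), np.float64(0.10936374515466576), np.float64(0.10833224124128389)] [0.55569453 0.1848681  0.141     ] 91.41392477098918 91.62502513075239 0.8664811933962063 1.900689142601712
lid [0.49677848 0.20875123 0.149     ]
lid [0.61226727 0.21119735 0.149     ]
lid [0.50094129 0.05709061 0.149     ]
lid [0.61547727 0.05975749 0.149     ]
rz -0.18 tilt fix [ 0.03 -0.1   0.  ] d(mm) [-6.2  0.7 -4.4] q6 -1.40 yaw 91.32
```

```bash
python3 -m pendant '[{"dx":-0.004,"dy":0.002,"dz":0.03,"rx":0,"ry":0,"rz":-0.2,"hand":0.05},{"dx":0,"dy":0,"dz":0.025,"rx":0,"ry":0,"rz":0,"hand":0.05},{"dx":0,"dy":0,"dz":0.0185,"rx":0,"ry":0,"rz":0,"hand":0.05},{"dx":0,"dy":0,"dz":0,"rx":0,"ry":0,"rz":0,"hand":0.05},{"dx":0,"dy":0,"dz":0,"rx":0,"ry":0,"rz":0,"hand":0.01},{"dx":0,"dy":0,"dz":0,"rx":0,"ry":0,"rz":0,"hand":0.01},{"dx":0,"dy":0,"dz":0,"rx":0,"ry":0,"rz":0,"hand":0.01},{"dx":0,"dy":0,"dz":0,"rx":0,"ry":0,"rz":0,"hand":0.01},{"dx":0,"dy":0,"dz":0,"rx":0,"ry":0,"rz":0,"hand":0.01}]' 25
```

```text
clock: 2.45
position: [0.5543, 0.1837, 0.1595]
ee_rot: [0.001, -0.014, 1.0, 0.001]
contact_force: [-1.5, 1.0, 4.3]
width: 0.0205
gripper_force: 25.0
```

```bash
python3 -m pendant '[{"dx":0,"dy":0.008,"dz":-0.001,"rx":0,"ry":0,"rz":0,"hand":0.01},{"dx":0,"dy":0.016,"dz":0,"rx":0,"ry":0,"rz":0,"hand":0.01},{"dx":0,"dy":0.02,"dz":0,"rx":0,"ry":0,"rz":0,"hand":0.01},{"dx":0,"dy":0.02,"dz":0,"rx":0,"ry":0,"rz":0,"hand":0.01},{"dx":0,"dy":0.02,"dz":0,"rx":0,"ry":0,"rz":0,"hand":0.01},{"dx":0,"dy":0.02,"dz":0,"rx":0,"ry":0,"rz":0,"hand":0.01},{"dx":0,"dy":0.02,"dz":0,"rx":0,"ry":0,"rz":0,"hand":0.01},{"dx":0,"dy":0.012,"dz":0,"rx":0,"ry":0,"rz":0,"hand":0.01},{"dx":0,"dy":0.006,"dz":0,"rx":0,"ry":0,"rz":0,"hand":0.01},{"dx":0,"dy":0.002,"dz":0,"rx":0,"ry":0,"rz":0,"hand":0.01},{"dx":0,"dy":0,"dz":0,"rx":0,"ry":0,"rz":0,"hand":0.01}]'
python3 -m pendant '[{"dx":0,"dy":0.002,"dz":0,"rx":0,"ry":0,"rz":0,"hand":0.01},{"dx":0,"dy":0.001,"dz":0,"rx":0,"ry":0,"rz":0,"hand":0.01}]'
```

```text
clock: 3.37
position: [0.5508, 0.317, 0.1593]
ee_rot: [0.0, -0.015, 1.0, -0.01]
contact_force: [0.9, -22.9, 6.7]
width: 0.0209
gripper_force: 26.8
clock: 3.53
position: [0.5507, 0.3171, 0.1593]
ee_rot: [0.0, -0.015, 1.0, -0.013]
contact_force: [2.1, -30.4, 8.4]
width: 0.0202
gripper_force: 27.6
```

The lid stalled at about 30 N after 133 mm. It looked about 12 mm ajar at the start (a strip was uncovered at the −y end), so this should be the end stop. I'll relax, release, rise and look.

```bash
python3 -m pendant '[{"dx":0,"dy":-0.004,"dz":0,"rx":0,"ry":0,"rz":0,"hand":0.01},{"dx":0,"dy":-0.003,"dz":0,"rx":0,"ry":0,"rz":0,"hand":0.01},{"dx":0,"dy":0,"dz":0,"rx":0,"ry":0,"rz":0,"hand":0.05},{"dx":0,"dy":0,"dz":0,"rx":0,"ry":0,"rz":0,"hand":0.05},{"dx":0,"dy":0,"dz":0,"rx":0,"ry":0,"rz":0,"hand":0.05},{"dx":0,"dy":0,"dz":-0.02,"rx":0,"ry":0,"rz":0,"hand":0.055},{"dx":0,"dy":0,"dz":-0.04,"rx":0,"ry":0,"rz":0,"hand":0.055},{"dx":0.01,"dy":-0.04,"dz":-0.01,"rx":0,"ry":0,"rz":0,"hand":0.055},{"dx":0.01,"dy":-0.04,"dz":0,"rx":0,"ry":0,"rz":0,"hand":0.055},{"dx":0.01,"dy":-0.04,"dz":0,"rx":0,"ry":0,"rz":0,"hand":0.055},{"dx":0.01,"dy":-0.04,"dz":0,"rx":0,"ry":0,"rz":0,"hand":0.055},{"dx":0,"dy":0,"dz":0,"rx":0,"ry":0,"rz":0,"hand":0.055}]'
python3 -m pendant '[{"dx":0,"dy":0,"dz":0,"rx":0,"ry":0,"rz":0,"hand":0.055},{"dx":0,"dy":0,"dz":0,"rx":0,"ry":0,"rz":0,"hand":0.055}]'
python3 -c "
from h import *
st();snap('w3')"
```

```text
clock: 4.53
position: [0.5124, 0.1571, 0.2289]
ee_rot: [-0.001, -0.012, 1.0, -0.002]
contact_force: [0.1, 0.0, 0.0]
width: 0.055
gripper_force: 0.0
clock: 4.7
position: [0.5149, 0.1634, 0.2288]
ee_rot: [0.0, -0.014, 1.0, 0.001]
contact_force: [-0.1, -0.3, 0.2]
width: 0.0552
gripper_force: 0.0
t4.70 p [514.9 163.4 228.8] F [-0.1 -0.3  0.2] w55.2 g0.0
```

View pics/w3.png

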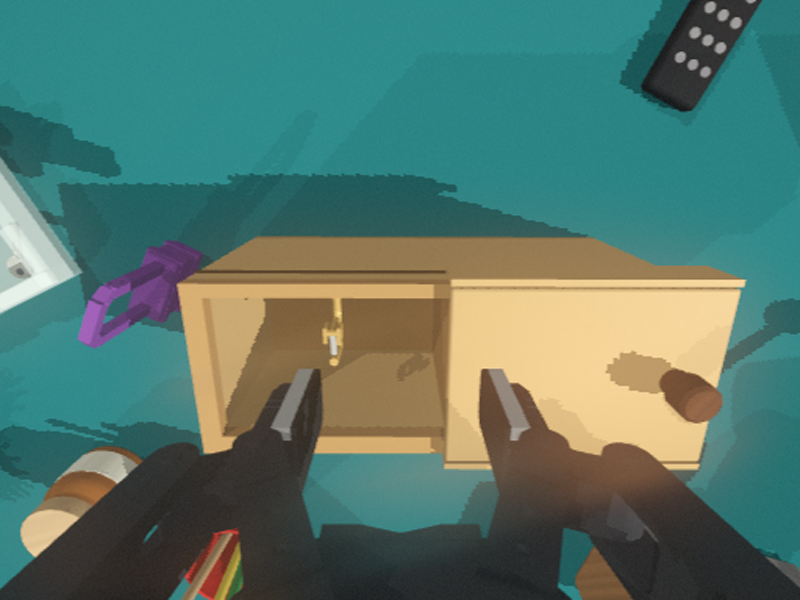

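Lid open: its edge is at (447,285)-(445,467), with the mouth's +y frame strip visible at x≈433-447. The hook is visible, foot (338,298) and tip (333,362). I'll take a second wrist picture from a shifted pose for parallax, and show both hook crops side by side.

```bash
python3 -m pendant '[{"dx":-0.03,"dy":-0.03,"dz":0,"rx":0,"ry":0,"rz":0,"hand":0.06},{"dx":-0.03,"dy":-0.03,"dz":0,"rx":0,"ry":0,"rz":0,"hand":0.06},{"dx":-0.03,"dy":0,"dz":0,"rx":0,"ry":0,"rz":0,"hand":0.06},{"dx":0,"dy":0,"dz":0,"rx":0,"ry":0,"rz":0,"hand":0.06},{"dx":0,"dy":0,"dz":0,"rx":0,"ry":0,"rz":0,"hand":0.06},{"dx":0,"dy":0,"dz":0,"rx":0,"ry":0,"rz":0,"hand":0.06}]'
python3 -c "
from h import *
s=st();snap('w4')
print('lid/mouth',wz('w3',447,285,.149),wz('w3',445,467,.149),'knob',wz('w3',704,404,.175))
# predict hook pixel in w4
def pj(n,P):
    C=np.load(f'pics/{n}.npz')['C'];c=C[:3,:3].T@(np.array(P)-C[:3,3]);return np.array([WD['cx']+WD['fx']*c[0]/-c[2],WD['cy']-WD['fy']*c[1]/-c[2]])
P=wz('w3',333,345,.13);out=[]
for n in('w3','w4'):
    u=pj(n,P);u0=int(u[0])-25;v0=int(u[1])-25;print(n,u,u0,v0)
    f=np.load(f'pics/{n}.npz')['f'];out.append(cv2.resize(f[v0:v0+50,u0:u0+50,::-1],(400,400),interpolation=cv2.INTER_CUBIC))
cv2.imwrite('pics/hook2.png',np.hstack(out))"
```

```text
clock: 5.25
position: [0.6048, 0.1077, 0.2278]
ee_rot: [-0.001, -0.015, 1.0, 0.0]
contact_force: [-0.1, 1.5, 0.5]
width: 0.0597
gripper_force: 0.0
t5.25 p [604.8 107.7 227.8] F [-0.1  1.5  0.5] w59.7 g0.0
lid/mouth [0.49997602 0.18621706 0.149     ] [0.61298065 0.19188564 0.149     ] knob [0.5507741  0.31543012 0.175     ]
w3 [212.94 220.62] 187 195
w4 [279.01822709 122.47900914] 254 97
```

View pics/hook2.png

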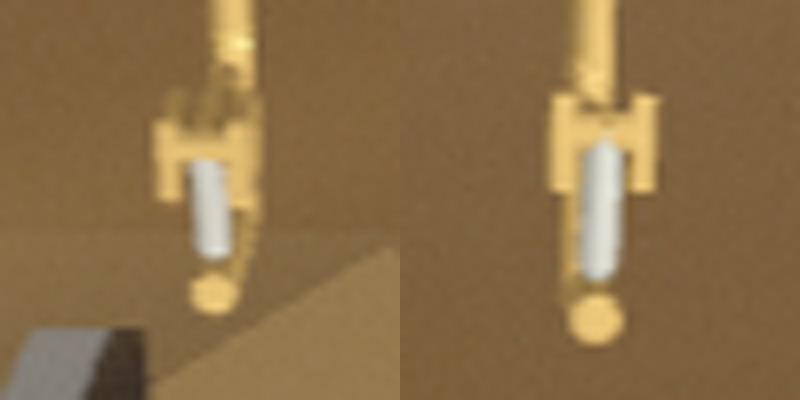

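Left crop (w3): tip top (213,294), left prong from (155,122) to its end (167,201). Right crop (w4): tip (196,319), left prong from (549,95) to its end (562,191), right prong end (646,191). Now to triangulate.

```bash
python3 -c "
from h import *
C3=np.load('pics/w3.npz')['C'];C4=np.load('pics/w4.npz')['C']
def ry(C,u,v):
    r=C[:3,:3]@np.array([(u-WD['cx'])/WD['fx'],-(v-WD['cy'])/WD['fy'],-1]);return C[:3,3],r/np.linalg.norm(r)
def tri(a,b):
    A=[];B=[]
    for C,p,o in((C3,a,(187,195)),(C4,b,(254,97))):
        q,r=ry(C,(p[0]+.5)/8-.5+o[0],(p[1]+.5)/8-.5+o[1]);M=np.eye(3)-np.outer(r,r);A.append(M);B.append(M@q)
    X=np.linalg.lstsq(np.vstack(A),np.hstack(B),rcond=None)[0]
    return X,np.linalg.norm(A[0]@X-B[0])+np.linalg.norm(A[1]@X-B[1])
th=np.radians(1.5);Rb=np.array([[np.cos(th),-np.sin(th)],[np.sin(th),np.cos(th)]]);c0=np.array([.5555,.1848])
bx=lambda X:np.r_[Rb.T@(X[:2]-c0),X[2]]*1000
for n,a,b in(('tip',(213,294),(196,319)),('prongend L',(167,201),(162,191)),('prong end mid',(208,203),(203,191)),('bracket top L',(155,122),(149,95))):
    X,e=tri(a,b);print(n,X.round(4),'res mm',round(e*1000,1),'box',bx(X).round(1))
for z in(.1235,.1285,.1335):
  for C,p,o in((C3,(213,294),(187,195)),(C4,(196,319),(254,97))):
    X=watz(C,WD,(p[0]+.5)/8-.5+o[0],(p[1]+.5)/8-.5+o[1],z);print(z,bx(X).round(1),X[:2].round(4))
# mouth corners from w3
for p in((205,290),(205,452),(183,283)):print(bx(wz('w3',*p,.141)))
"
```

```text
tip [0.5555 0.1237 0.1288] res mm 0.1 box [ -1.6 -61.1 128.8]
prongend L [0.5424 0.1192 0.1322] res mm 0.2 box [-14.8 -65.2 132.2]
prong end mid [0.5424 0.1236 0.132 ] res mm 0.3 box [-14.7 -60.8 132. ]
bracket top L [0.5332 0.1177 0.1307] res mm 0.2 box [-24.  -66.5 130.7]
0.1235 [  1.  -62.  123.5] [0.5581 0.1229]
0.1235 [ -0.9 -60.6 123.5] [0.5562 0.1242]
0.1285 [ -1.5 -61.2 128.5] [0.5557 0.1236]
0.1285 [ -1.5 -61.  128.5] [0.5556 0.1238]
0.1335 [ -3.9 -60.4 133.5] [0.5532 0.1244]
0.1335 [ -2.2 -61.4 133.5] [0.555  0.1234]
[ -50.10066775 -126.21549428  141.        ]
[  53.23789769 -140.09230988  141.        ]
[ -54.00041362 -137.44491615  141.        ]
```

Tip at box x −1.6, z 128.8, so the throat middle is at world (0.5477, 0.1236) with its bottom at z ≈ 0.110. Next, go above the padlock.

```bash
python3 -c "
from h import *
plan([.510,-.198,.23],99)"
python3 -m pendant '[{"dx":0.01,"dy":-0.035,"dz":0,"rx":0,"ry":0,"rz":0,"hand":0.06},{"dx":0.01,"dy":-0.035,"dz":0,"rx":0,"ry":0,"rz":0,"hand":0.06},{"dx":0.01,"dy":-0.035,"dz":0,"rx":0,"ry":0,"rz":0,"hand":0.06},{"dx":0.01,"dy":-0.035,"dz":0,"rx":0,"ry":0,"rz":0,"hand":0.06},{"dx":0.01,"dy":-0.035,"dz":0,"rx":0,"ry":0,"rz":0,"hand":0.06},{"dx":0.01,"dy":-0.035,"dz":0,"rx":0,"ry":0,"rz":0,"hand":0.06},{"dx":0.01,"dy":-0.035,"dz":0,"rx":0,"ry":0,"rz":0,"hand":0.06},{"dx":0.01,"dy":-0.035,"dz":0,"rx":0,"ry":0,"rz":0,"hand":0.06},{"dx":0.01,"dy":-0.02,"dz":0,"rx":0,"ry":0,"rz":0,"hand":0.06},{"dx":0,"dy":0,"dz":0,"rx":0,"ry":0,"rz":-7,"hand":0.06},{"dx":0,"dy":0,"dz":0,"rx":0,"ry":0,"rz":0,"hand":0.06},{"dx":0,"dy":0,"dz":0,"rx":0,"ry":0,"rz":0,"hand":0.06}]'
python3 -c "
from h import *
st();plan([.510,-.198,.23],99);snap('w5')
f=np.load('pics/w5.npz')['f'];cv2.imwrite('pics/w5c.png',cv2.resize(f[130:270,160:350,::-1],(760,560),interpolation=cv2.INTER_CUBIC))"
```

```text
rz -7.25 tilt fix [ 0.04 -0.09  0.  ] d(mm) [ 141.  -287.2   -1.9] q6 -1.54 yaw 91.75
clock: 6.3
position: [0.5234, -0.1953, 0.2289]
ee_rot: [0.0, -0.074, 0.997, 0.0]
contact_force: [-0.5, 0.4, -0.4]
width: 0.0602
gripper_force: 0.0
t6.30 p [ 523.4 -195.3  228.9] F [-0.5  0.4 -0.4] w60.2 g0.0
rz -0.48 tilt fix [0.03 0.03 0.  ] d(mm) [13.6 -0.6 -1.1] q6 -2.20 yaw 98.52
```

View pics/w5c.png

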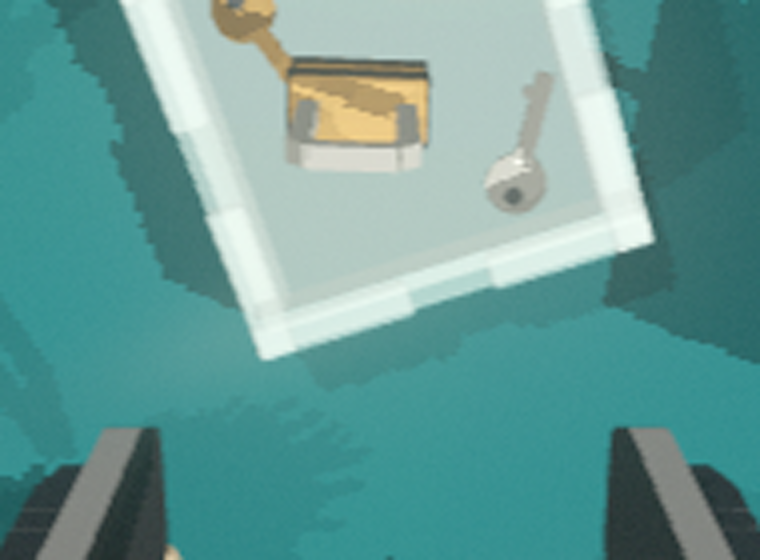

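The bow top face spans crop (302,156)-(404,157) with its centre at (354,157). The body's far edge is (293,60)-(428,62).

```bash
python3 -c "
from h import *
C=np.load('pics/w5.npz')['C']
g=lambda u,v,z:watz(C,WD,(u+.5)/4-.5+160,(v+.5)/4-.5+130,z)
a=lambda p,q:np.degrees(np.arctan2(*(q-p)[:2][::-1]))
m=g(354,157,.102);print(m)
for p,q,z in(((302,168),(404,170),.102),((302,144),(403,145),.102),((293,60),(428,62),.040),((288,157),(423,158),.098)):
  P,Q=g(*p,z),g(*q,z);print(P,Q,np.linalg.norm(P-Q),a(P,Q))
plan([m[0],m[1],.0715],97.7)"
```

```text
[ 0.51084902 -0.20575558  0.102     ]
[ 0.51541646 -0.21781788  0.102     ] [ 0.51225949 -0.19333293  0.102     ] 0.024687632563488163 97.34689261677326
[ 0.50951986 -0.21856347  0.102     ] [ 0.50617295 -0.19451815  0.102     ] 0.02427712841260059 97.92419443272412
[ 0.50031147 -0.22666125  0.04      ] [ 0.4951122 -0.1879857  0.04     ] 0.03902345512670973 97.65653977030544
[ 0.51422955 -0.22169979  0.098     ] [ 0.50959033 -0.18897486  0.098     ] 0.03305213593203731 98.06872955557778
rz 0.87 tilt fix [0.03 0.03 0.  ] d(mm) [ 14.2  -9.  157.4] q6 -2.20 yaw 98.57
```

```bash
python3 -m pendant '[{"dx":0.0142,"dy":-0.0085,"dz":0,"rx":0,"ry":0,"rz":0.9,"hand":0.06},{"dx":0,"dy":0,"dz":0.035,"rx":0,"ry":0,"rz":0,"hand":0.06},{"dx":0,"dy":0,"dz":0.035,"rx":0,"ry":0,"rz":0,"hand":0.06},{"dx":0,"dy":0,"dz":0.035,"rx":0,"ry":0,"rz":0,"hand":0.06},{"dx":0,"dy":0,"dz":0.025,"rx":0,"ry":0,"rz":0,"hand":0.06},{"dx":0,"dy":0,"dz":0.015,"rx":0,"ry":0,"rz":0,"hand":0.06},{"dx":0,"dy":0,"dz":0.0125,"rx":0,"ry":0,"rz":0,"hand":0.06},{"dx":0,"dy":0,"dz":0,"rx":0,"ry":0,"rz":0,"hand":0.06},{"dx":0,"dy":0,"dz":0,"rx":0,"ry":0,"rz":0,"hand":0.06}]'
python3 -c "
from h import *
st();plan([.5108,-.2055,.0715],97.7)"
```

```text
clock: 7.1
position: [0.511, -0.2056, 0.0708]
ee_rot: [-0.001, -0.068, 0.998, 0.0]
contact_force: [-0.3, 0.7, 0.0]
width: 0.0601
gripper_force: 0.0
t7.10 p [ 511.  -205.6   70.8] F [-0.3  0.7  0. ] w60.1 g0.0
rz 0.07 tilt fix [ 0.06 -0.06  0.  ] d(mm) [ 0.2  0.1 -0.7] q6 -2.22 yaw 97.77
```

```bash
python3 -m pendant '[{"dx":0,"dy":0,"dz":0,"rx":0,"ry":0,"rz":0,"hand":0.045},{"dx":0,"dy":0,"dz":0,"rx":0,"ry":0,"rz":0,"hand":0.038},{"dx":0,"dy":0,"dz":0,"rx":0,"ry":0,"rz":0,"hand":0.034},{"dx":0,"dy":0,"dz":0,"rx":0,"ry":0,"rz":0,"hand":0.028},{"dx":0,"dy":0,"dz":0,"rx":0,"ry":0,"rz":0,"hand":0.028},{"dx":0,"dy":0,"dz":0,"rx":0,"ry":0,"rz":0,"hand":0.028},{"dx":0,"dy":0,"dz":0,"rx":0,"ry":0,"rz":0,"hand":0.028}]' 60
python3 -m pendant '[{"dx":0,"dy":0,"dz":-0.005,"rx":0,"ry":0,"rz":0,"hand":0.028},{"dx":0,"dy":0,"dz":-0.015,"rx":0,"ry":0,"rz":0,"hand":0.028},{"dx":0,"dy":0,"dz":-0.035,"rx":0,"ry":0,"rz":0,"hand":0.028},{"dx":0,"dy":0,"dz":-0.035,"rx":0,"ry":0,"rz":0,"hand":0.028},{"dx":0,"dy":0,"dz":-0.035,"rx":0,"ry":0,"rz":0,"hand":0.028},{"dx":0,"dy":0,"dz":-0.035,"rx":0,"ry":0,"rz":0,"hand":0.028},{"dx":0,"dy":0,"dz":-0.03,"rx":0,"ry":0,"rz":0,"hand":0.028},{"dx":0,"dy":0,"dz":0,"rx":0,"ry":0,"rz":0,"hand":0.028},{"dx":0,"dy":0,"dz":0,"rx":0,"ry":0,"rz":0,"hand":0.028}]'
python3 -c "
from h import *
st();plan([.5625,.1236,.26],91.5)"
```

```text
clock: 7.68
position: [0.5118, -0.2066, 0.0726]
ee_rot: [0.001, -0.067, 0.998, -0.0]
contact_force: [0.4, 2.8, 6.0]
width: 0.032
gripper_force: 59.2
clock: 8.43
position: [0.5115, -0.2075, 0.263]
ee_rot: [0.002, -0.067, 0.998, -0.001]
contact_force: [0.3, 0.9, -2.8]
width: 0.0323
gripper_force: 60.2
t8.43 p [ 511.5 -207.5  263. ] F [ 0.3  0.9 -2.8] w32.3 g60.2
rz 6.22 tilt fix [-0.14  0.21  0.  ] d(mm) [-59.6 329.6   2.4] q6 -2.22 yaw 97.72
```

```bash
python3 -m pendant '[{"dx":0,"dy":0,"dz":0,"rx":-0.1,"ry":0.2,"rz":3.1,"hand":0.028},{"dx":0,"dy":0,"dz":0,"rx":0,"ry":0,"rz":3.1,"hand":0.028},{"dx":-0.004,"dy":0.02,"dz":0,"rx":0,"ry":0,"rz":0,"hand":0.028},{"dx":-0.008,"dy":0.035,"dz":0,"rx":0,"ry":0,"rz":0,"hand":0.028},{"dx":-0.008,"dy":0.035,"dz":0,"rx":0,"ry":0,"rz":0,"hand":0.028},{"dx":-0.008,"dy":0.035,"dz":0,"rx":0,"ry":0,"rz":0,"hand":0.028},{"dx":-0.008,"dy":0.035,"dz":0,"rx":0,"ry":0,"rz":0,"hand":0.028},{"dx":-0.008,"dy":0.035,"dz":0,"rx":0,"ry":0,"rz":0,"hand":0.028},{"dx":-0.008,"dy":0.035,"dz":0,"rx":0,"ry":0,"rz":0,"hand":0.028},{"dx":-0.008,"dy":0.035,"dz":0,"rx":0,"ry":0,"rz":0,"hand":0.028},{"dx":-0.008,"dy":0.035,"dz":0,"rx":0,"ry":0,"rz":0,"hand":0.028},{"dx":-0.003,"dy":0.024,"dz":0,"rx":0,"ry":0,"rz":0,"hand":0.028}]'
python3 -m pendant '[{"dx":0,"dy":0,"dz":0,"rx":0,"ry":0,"rz":0,"hand":0.028},{"dx":0,"dy":0,"dz":0,"rx":0,"ry":0,"rz":0,"hand":0.028},{"dx":0,"dy":0,"dz":0,"rx":0,"ry":0,"rz":0,"hand":0.028},{"dx":0,"dy":0,"dz":0,"rx":0,"ry":0,"rz":0,"hand":0.028}]'
python3 -c "
from h import *
s=st();plan([.5731,.1243,.26],91.5);snap('w6')
z=np.load('pics/w6.npz');C=z['C'];f=z['f'];T=np.eye(4);T[:3,:3]=q2R(s['ee_rot']);T[:3,3]=s['position']
def pj(t):
    P=(T@np.r_[np.array(t)/1000,1])[:3];c=C[:3,:3].T@(P-C[:3,3]);return np.array([WD['cx']+WD['fx']*c[0]/-c[2],WD['cy']-WD['fy']*c[1]/-c[2]])
for t in((3,0,-29.4),(-3,0,-29.4),(3,0,-23.4),(0,14,-29.4),(0,-14,-29.4)):print(t,pj(t).round(1))
u,v=pj((0,0,-29.4)).astype(int)
for r in range(v-14,v+16):print(r,f[r,u-5:u+6].mean(0).round(),end='; ')
"
```

```text
clock: 9.43
position: [0.5725, 0.122, 0.2585]
ee_rot: [-0.004, -0.014, 1.0, 0.001]
contact_force: [-0.4, -0.5, -2.2]
width: 0.0319
gripper_force: 60.3
clock: 9.77
position: [0.5726, 0.1177, 0.2602]
ee_rot: [-0.003, -0.013, 1.0, 0.0]
contact_force: [0.4, 0.2, -1.6]
width: 0.032
gripper_force: 60.4
t9.77 p [572.6 117.7 260.2] F [ 0.4  0.2 -1.6] w32.0 g60.4
rz -0.03 tilt fix [ 0.03 -0.34 -0.  ] d(mm) [-0.7  6.6  0.2] q6 -1.51 yaw 91.47
(3, 0, -29.4) [258.1 273.8]
(-3, 0, -29.4) [258.1 284.9]
(3, 0, -23.4) [258.1 266.4]
(0, 14, -29.4) [288.5 279.4]
(0, -14, -29.4) [227.8 279.4]
265 [ 61. 138. 137.]; 266 [124. 130. 122.]; 267 [129. 130. 121.]; 268 [127. 129. 120.]; 269 [126. 129. 119.]; 270 [127. 129. 121.]; 271 [126. 128. 118.]; 272 [125. 126. 117.]; 273 [143. 145. 135.]; 274 [152. 154. 144.]; 275 [152. 155. 145.]; 276 [152. 155. 145.]; 277 [152. 155. 145.]; 278 [152. 154. 145.]; 279 [152. 155. 145.]; 280 [151. 154. 145.]; 281 [151. 154. 145.]; 282 [151. 154. 144.]; 283 [151. 154. 145.]; 284 [ 97. 145. 141.]; 285 [ 58. 137. 137.]; 286 [ 57. 137. 137.]; 287 [ 55. 134. 134.]; 288 [ 55. 133. 133.]; 289 [ 55. 132. 131.]; 290 [ 55. 131. 130.]; 291 [ 54. 130. 130.]; 292 [ 54. 128. 128.]; 293 [ 55. 128. 127.]; 294 [ 53. 126. 126.];
```

Bow in hand: 0.5 mm toward tool +x, top 29.4 mm behind the TCP, so the grasp is as planned. Correct y, then descend just outside the tip.

```bash
python3 -m pendant '[{"dx":-0.0005,"dy":0.0065,"dz":0,"rx":0,"ry":-0.3,"rz":0,"hand":0.028},{"dx":0,"dy":0,"dz":0.015,"rx":0,"ry":0,"rz":0,"hand":0.028},{"dx":0,"dy":0,"dz":0.02,"rx":0,"ry":0,"rz":0,"hand":0.028},{"dx":0,"dy":0,"dz":0.01,"rx":0,"ry":0,"rz":0,"hand":0.028},{"dx":0,"dy":0,"dz":0,"rx":0,"ry":0,"rz":0,"hand":0.028},{"dx":0,"dy":0,"dz":0,"rx":0,"ry":0,"rz":0,"hand":0.028}]'
python3 -c "
from h import *
s=st();plan([.5731,.1243,.0986],91.5)"
```

```text
clock: 10.32
position: [0.5734, 0.1252, 0.2161]
ee_rot: [0.0, -0.013, 1.0, 0.001]
contact_force: [0.2, 0.6, -1.2]
width: 0.0321
gripper_force: 60.4
t10.32 p [573.4 125.2 216.1] F [ 0.2  0.6 -1.2] w32.1 g60.4
rz 0.00 tilt fix [ 0.09  0.03 -0.  ] d(mm) [  0.4  -1.1 117.5] q6 -1.50 yaw 91.50
```

```bash
python3 -m pendant '[{"dx":0,"dy":-0.001,"dz":0.012,"rx":0,"ry":0,"rz":0,"hand":0.028},{"dx":0,"dy":0,"dz":0.016,"rx":0,"ry":0,"rz":0,"hand":0.028},{"dx":0,"dy":0,"dz":0.016,"rx":0,"ry":0,"rz":0,"hand":0.028},{"dx":0,"dy":0,"dz":0.016,"rx":0,"ry":0,"rz":0,"hand":0.028},{"dx":0,"dy":0,"dz":0.016,"rx":0,"ry":0,"rz":0,"hand":0.028},{"dx":0,"dy":0,"dz":0.016,"rx":0,"ry":0,"rz":0,"hand":0.028},{"dx":0,"dy":0,"dz":0.015,"rx":0,"ry":0,"rz":0,"hand":0.028},{"dx":0,"dy":0,"dz":0.0105,"rx":0,"ry":0,"rz":0,"hand":0.028},{"dx":0,"dy":0,"dz":0,"rx":0,"ry":0,"rz":0,"hand":0.028},{"dx":0,"dy":0,"dz":0,"rx":0,"ry":0,"rz":0,"hand":0.028},{"dx":0,"dy":0,"dz":0,"rx":0,"ry":0,"rz":0,"hand":0.028}]'
python3 -c "
from h import *
s=st();plan([.5731,.1243,.0986],91.5);print(s['contact_force'])"
```

```text
clock: 11.23
position: [0.575, 0.1248, 0.1001]
ee_rot: [0.002, -0.013, 1.0, 0.001]
contact_force: [-0.2, 0.3, -1.4]
width: 0.0323
gripper_force: 60.4
t11.23 p [575.  124.8 100.1] F [-0.2  0.3 -1.4] w32.3 g60.4
rz 0.03 tilt fix [0.1  0.24 0.  ] d(mm) [ 1.9 -0.4  1.5] q6 -1.50 yaw 91.53
[-0.19404444  0.32156575 -1.39356535]
```

```bash
python3 -m pendant '[{"dx":0.005,"dy":-0.0005,"dz":0.0015,"rx":0,"ry":0,"rz":0,"hand":0.028},{"dx":0.004,"dy":0,"dz":0,"rx":0,"ry":0,"rz":0,"hand":0.028},{"dx":0.001,"dy":0,"dz":0,"rx":0,"ry":0,"rz":0,"hand":0.028},{"dx":0,"dy":0,"dz":0,"rx":0,"ry":0,"rz":0,"hand":0.028}]' | head -4
python3 -m pendant '[{"dx":0.001,"dy":0,"dz":0,"rx":0,"ry":0,"rz":0,"hand":0.028},{"dx":0,"dy":0,"dz":0,"rx":0,"ry":0,"rz":0,"hand":0.028}]' | head -4
python3 -m pendant '[{"dx":0.001,"dy":0,"dz":0,"rx":0,"ry":0,"rz":0,"hand":0.028},{"dx":0,"dy":0,"dz":0,"rx":0,"ry":0,"rz":0,"hand":0.028}]' | head -4
python3 -m pendant '[{"dx":0.001,"dy":0,"dz":0,"rx":0,"ry":0,"rz":0,"hand":0.028},{"dx":0,"dy":0,"dz":0,"rx":0,"ry":0,"rz":0,"hand":0.028}]' | head -4
```

```text
clock: 11.57
position: [0.5633, 0.124, 0.0978]
ee_rot: [0.001, -0.013, 1.0, 0.001]
contact_force: [0.1, 0.2, -2.3]
clock: 11.73
position: [0.5629, 0.1239, 0.0975]
ee_rot: [0.001, -0.013, 1.0, 0.001]
contact_force: [-0.6, -0.1, -2.6]
clock: 11.9
position: [0.5618, 0.1239, 0.0973]
ee_rot: [0.001, -0.013, 1.0, 0.001]
contact_force: [0.7, -0.6, -1.5]
clock: 12.07
position: [0.5612, 0.1238, 0.0974]
ee_rot: [0.001, -0.013, 1.0, 0.001]
contact_force: [0.5, -0.2, -3.4]
```

```bash
for i in 1 2; do :; done
python3 -m pendant '[{"dx":0.0008,"dy":0,"dz":0,"rx":0,"ry":0,"rz":0,"hand":0.028},{"dx":0,"dy":0,"dz":0,"rx":0,"ry":0,"rz":0,"hand":0.028}]' | sed -n '2p;4p'
python3 -m pendant '[{"dx":0.0008,"dy":0,"dz":0,"rx":0,"ry":0,"rz":0,"hand":0.028},{"dx":0,"dy":0,"dz":0,"rx":0,"ry":0,"rz":0,"hand":0.028}]' | sed -n '2p;4p'
```

```text
position: [0.561, 0.1239, 0.0975]
contact_force: [2.1, -1.2, -2.7]
position: [0.5608, 0.1238, 0.0976]
contact_force: [5.7, 0.5, -3.9]
```

Contact with the tip's outer face is at TCP x≈0.5611 (predicted 0.5615), so the throat is at TCP x≈0.5477. Back off, rise, move over it.

```bash
python3 -m pendant '[{"dx":-0.004,"dy":0,"dz":0,"rx":0,"ry":0,"rz":0,"hand":0.028},{"dx":0,"dy":0,"dz":-0.01,"rx":0,"ry":0,"rz":0,"hand":0.028},{"dx":0,"dy":0,"dz":-0.009,"rx":0,"ry":0,"rz":0,"hand":0.028},{"dx":0,"dy":0,"dz":0,"rx":0,"ry":0,"rz":0,"hand":0.028},{"dx":0.005,"dy":0,"dz":0,"rx":0,"ry":0,"rz":0,"hand":0.028},{"dx":0.006,"dy":0,"dz":0,"rx":0,"ry":0,"rz":0,"hand":0.028},{"dx":0.0035,"dy":0,"dz":0,"rx":0,"ry":0,"rz":0,"hand":0.028},{"dx":0,"dy":0,"dz":0,"rx":0,"ry":0,"rz":0,"hand":0.028},{"dx":0,"dy":0,"dz":0,"rx":0,"ry":0,"rz":0,"hand":0.028}]'
python3 -c "
from h import *
s=st();plan([.5476,.1236,.087],91.5)"
```

```text
clock: 13.15
position: [0.5481, 0.1235, 0.1161]
ee_rot: [0.001, -0.013, 1.0, 0.001]
contact_force: [0.3, 0.3, -1.3]
width: 0.0325
gripper_force: 60.4
t13.15 p [548.1 123.5 116.1] F [ 0.3  0.3 -1.3] w32.5 g60.4
rz 0.04 tilt fix [0.09 0.06 0.  ] d(mm) [ 0.5  0.1 29.1] q6 -1.50 yaw 91.54
```

```bash
python3 -m pendant '[{"dx":0.0005,"dy":0,"dz":0.004,"rx":0,"ry":0,"rz":0,"hand":0.028},{"dx":0,"dy":0,"dz":0.003,"rx":0,"ry":0,"rz":0,"hand":0.028},{"dx":0,"dy":0,"dz":0,"rx":0,"ry":0,"rz":0,"hand":0.028}]'| sed -n '2p;4p'
python3 -m pendant '[{"dx":0,"dy":0,"dz":0.002,"rx":0,"ry":0,"rz":0,"hand":0.028},{"dx":0,"dy":0,"dz":0,"rx":0,"ry":0,"rz":0,"hand":0.028}]'| sed -n '2p;4p'
python3 -m pendant '[{"dx":0,"dy":0,"dz":0.002,"rx":0,"ry":0,"rz":0,"hand":0.028},{"dx":0,"dy":0,"dz":0,"rx":0,"ry":0,"rz":0,"hand":0.028}]'| sed -n '2p;4p'
```

```text
position: [0.5477, 0.1234, 0.1083]
contact_force: [-0.7, 0.4, -1.9]
position: [0.5482, 0.1235, 0.1068]
contact_force: [-0.2, 0.6, -1.9]
position: [0.5485, 0.1235, 0.1054]
contact_force: [-0.2, -1.1, 0.1]
```

```bash
python3 -m pendant '[{"dx":0.0003,"dy":0,"dz":0.002,"rx":0,"ry":0,"rz":0,"hand":0.028},{"dx":0,"dy":0,"dz":0,"rx":0,"ry":0,"rz":0,"hand":0.028}]'| sed -n '2p;4p'
python3 -m pendant '[{"dx":0.0003,"dy":0,"dz":0.002,"rx":0,"ry":0,"rz":0,"hand":0.028},{"dx":0,"dy":0,"dz":0,"rx":0,"ry":0,"rz":0,"hand":0.028}]'| sed -n '2p;4p'
```

```text
position: [0.5485, 0.1235, 0.1036]
contact_force: [0.2, -0.2, 0.7]
position: [0.5484, 0.1235, 0.1015]
contact_force: [1.9, -0.1, 1.0]
```

```bash
python3 -m pendant '[{"dx":0.0003,"dy":0,"dz":0.002,"rx":0,"ry":0,"rz":0,"hand":0.028},{"dx":0,"dy":0,"dz":0,"rx":0,"ry":0,"rz":0,"hand":0.028}]'| sed -n '2p;4p'
```

```text
position: [0.5483, 0.1235, 0.0994]
contact_force: [3.0, -0.7, 0.2]
```

```bash
python3 -m pendant '[{"dx":0.0004,"dy":0,"dz":0.002,"rx":0,"ry":0,"rz":0,"hand":0.028},{"dx":0,"dy":0,"dz":0,"rx":0,"ry":0,"rz":0,"hand":0.028}]'| sed -n '2p;4p'
python3 -m pendant '[{"dx":0.0003,"dy":0,"dz":0.002,"rx":0,"ry":0,"rz":0,"hand":0.028},{"dx":0,"dy":0,"dz":0,"rx":0,"ry":0,"rz":0,"hand":0.028}]'| sed -n '2p;4p'
python3 -m pendant '[{"dx":0.0003,"dy":0,"dz":0.002,"rx":0,"ry":0,"rz":0,"hand":0.028},{"dx":0,"dy":0,"dz":0,"rx":0,"ry":0,"rz":0,"hand":0.028}]'| sed -n '2p;4p'
```

```text
position: [0.5477, 0.1235, 0.0973]
contact_force: [3.4, 0.5, -0.4]
position: [0.5473, 0.1235, 0.0951]
contact_force: [3.9, -0.4, -0.6]
position: [0.5471, 0.1235, 0.0927]
contact_force: [6.7, 1.1, -5.8]
```

```bash
python3 -m pendant '[{"dx":0,"dy":0,"dz":0.001,"rx":0,"ry":0,"rz":0,"hand":0.028},{"dx":0,"dy":0,"dz":0,"rx":0,"ry":0,"rz":0,"hand":0.028}]'| sed -n '2p;4p'
python3 -m pendant '[{"dx":0,"dy":0,"dz":0.001,"rx":0,"ry":0,"rz":0,"hand":0.028},{"dx":0,"dy":0,"dz":0,"rx":0,"ry":0,"rz":0,"hand":0.028}]'| sed -n '2p;4p'
python3 -m pendant '[{"dx":0,"dy":0,"dz":0.001,"rx":0,"ry":0,"rz":0,"hand":0.028},{"dx":0,"dy":0,"dz":0,"rx":0,"ry":0,"rz":0,"hand":0.028}]'| sed -n '2p;4p'
```

```text
position: [0.547, 0.1234, 0.0918]
contact_force: [5.4, -0.2, -3.1]
position: [0.5467, 0.1234, 0.0909]
contact_force: [5.1, 1.0, -2.9]
position: [0.5465, 0.1234, 0.09]
contact_force: [5.4, 0.2, -3.7]
```

```bash
python3 -m pendant '[{"dx":-0.0007,"dy":0,"dz":0.001,"rx":0,"ry":0,"rz":0,"hand":0.028},{"dx":0,"dy":0,"dz":0,"rx":0,"ry":0,"rz":0,"hand":0.028}]'| sed -n '2p;4p'
python3 -m pendant '[{"dx":0,"dy":0,"dz":0.001,"rx":0,"ry":0,"rz":0,"hand":0.028},{"dx":0,"dy":0,"dz":0,"rx":0,"ry":0,"rz":0,"hand":0.028}]'| sed -n '2p;4p'
python3 -m pendant '[{"dx":0,"dy":0,"dz":0.001,"rx":0,"ry":0,"rz":0,"hand":0.028},{"dx":0,"dy":0,"dz":0,"rx":0,"ry":0,"rz":0,"hand":0.028}]'| sed -n '2p;4p'
```

```text
position: [0.5471, 0.1235, 0.0891]
contact_force: [4.5, 0.5, -2.0]
position: [0.545, 0.1234, 0.0876]
contact_force: [-0.3, -0.1, -2.6]
position: [0.5447, 0.1234, 0.0865]
contact_force: [-1.3, 0.5, -1.0]
```

The lateral force vanished at TCP z≈0.088, so the gate has snapped. Recentre and lower to the bottom.

```bash
python3 -m pendant '[{"dx":-0.002,"dy":0,"dz":0.0005,"rx":0,"ry":0,"rz":0,"hand":0.028},{"dx":0,"dy":0,"dz":0,"rx":0,"ry":0,"rz":0,"hand":0.028}]'| sed -n '2p;4p'
python3 -m pendant '[{"dx":-0.0005,"dy":0,"dz":0.0008,"rx":0,"ry":0,"rz":0,"hand":0.028},{"dx":0,"dy":0,"dz":0,"rx":0,"ry":0,"rz":0,"hand":0.028}]'| sed -n '2p;4p'
python3 -m pendant '[{"dx":0,"dy":0,"dz":0.0005,"rx":0,"ry":0,"rz":0,"hand":0.028},{"dx":0,"dy":0,"dz":0,"rx":0,"ry":0,"rz":0,"hand":0.028}]'| sed -n '2p;4p'
```

```text
position: [0.5486, 0.1235, 0.0866]
contact_force: [0.4, -0.5, -1.3]
position: [0.5491, 0.1236, 0.0861]
contact_force: [-2.3, -0.0, 1.0]
position: [0.5493, 0.1236, 0.0859]
contact_force: [-2.4, -0.7, 3.5]
```

```bash
python3 -m pendant '[{"dx":0.0012,"dy":0,"dz":-0.0003,"rx":0,"ry":0,"rz":0,"hand":0.028},{"dx":0,"dy":0,"dz":0,"rx":0,"ry":0,"rz":0,"hand":0.028},{"dx":0,"dy":0,"dz":0,"rx":0,"ry":0,"rz":0,"hand":0.028}]'
python3 -c "
from h import *
s=st();plan([.5477,.1236,.086],91.5)"
```

```text
clock: 16.48
position: [0.5491, 0.1236, 0.0861]
ee_rot: [0.002, -0.013, 1.0, 0.001]
contact_force: [-0.0, -0.2, 2.2]
width: 0.0321
gripper_force: 60.8
t16.48 p [549.1 123.6  86.1] F [-0.  -0.2  2.2] w32.1 g60.8
rz 0.04 tilt fix [ 0.09  0.19 -0.  ] d(mm) [1.4 0.1 0.1] q6 -1.50 yaw 91.54
```

```bash
python3 -m pendant '[{"dx":0,"dy":0,"dz":0,"rx":0,"ry":0,"rz":0,"hand":0.03},{"dx":0,"dy":0,"dz":0,"rx":0,"ry":0,"rz":0,"hand":0.03},{"dx":0,"dy":0,"dz":0,"rx":0,"ry":0,"rz":0,"hand":0.034},{"dx":0,"dy":0,"dz":0,"rx":0,"ry":0,"rz":0,"hand":0.036},{"dx":0,"dy":0,"dz":0,"rx":0,"ry":0,"rz":0,"hand":0.039},{"dx":0,"dy":0,"dz":0,"rx":0,"ry":0,"rz":0,"hand":0.043},{"dx":0,"dy":0,"dz":0,"rx":0,"ry":0,"rz":0,"hand":0.048},{"dx":0,"dy":0,"dz":0,"rx":0,"ry":0,"rz":0,"hand":0.053},{"dx":0,"dy":0,"dz":0,"rx":0,"ry":0,"rz":0,"hand":0.056},{"dx":0,"dy":0,"dz":0,"rx":0,"ry":0,"rz":0,"hand":0.056}]' 20
python3 -m pendant '[{"dx":0,"dy":0,"dz":-0.01,"rx":0,"ry":0,"rz":0,"hand":0.056},{"dx":0,"dy":0,"dz":-0.015,"rx":0,"ry":0,"rz":0,"hand":0.056},{"dx":0,"dy":0,"dz":-0.02,"rx":0,"ry":0,"rz":0,"hand":0.056},{"dx":0,"dy":0,"dz":-0.03,"rx":0,"ry":0,"rz":0,"hand":0.056},{"dx":0,"dy":0,"dz":-0.035,"rx":0,"ry":0,"rz":0,"hand":0.056},{"dx":0,"dy":0,"dz":-0.02,"rx":0,"ry":0,"rz":0,"hand":0.056},{"dx":-0.02,"dy":0,"dz":0,"rx":0,"ry":0,"rz":0,"hand":0.056},{"dx":-0.02,"dy":0,"dz":0,"rx":0,"ry":0,"rz":0,"hand":0.056},{"dx":0,"dy":0,"dz":0,"rx":0,"ry":0,"rz":0,"hand":0.056},{"dx":0,"dy":0,"dz":0,"rx":0,"ry":0,"rz":0,"hand":0.056},{"dx":0,"dy":0,"dz":0,"rx":0,"ry":0,"rz":0,"hand":0.056},{"dx":0,"dy":0,"dz":0,"rx":0,"ry":0,"rz":0,"hand":0.056}]'
python3 - <<'E'
from h import *
snap('w7');z=np.load('pics/w7.npz');C=z['C'];f=z['f']
P=np.array([.548,.1236,.12]);c=C[:3,:3].T@(P-C[:3,3]);u=int(WD['cx']+WD['fx']*c[0]/-c[2]);v=int(WD['cy']-WD['fy']*c[1]/-c[2]);print(u,v)
t=manip.get_image('top')['frame']
A=cv2.resize(f[v-30:v+30,u-30:u+30,::-1],(600,600),interpolation=cv2.INTER_CUBIC)
B=cv2.resize(f[:,:,::-1],(200,150));D=cv2.resize(t[100:250,130:380,::-1],(200,120))
o=np.zeros((600,800,3),np.uint8);o[:,:600]=A;o[:150,600:]=B;o[160:280,600:]=D
cv2.imwrite('pics/final.png',o)
E
```

```text
clock: 17.32
position: [0.5484, 0.1235, 0.0858]
ee_rot: [0.001, -0.013, 1.0, 0.001]
contact_force: [0.2, -0.6, 0.6]
width: 0.0561
gripper_force: 0.0
clock: 18.32
position: [0.5871, 0.1244, 0.2158]
ee_rot: [0.0, -0.013, 1.0, 0.001]
contact_force: [-0.6, 0.7, -0.2]
width: 0.0562
gripper_force: 0.0
257 148
```

View pics/final.png

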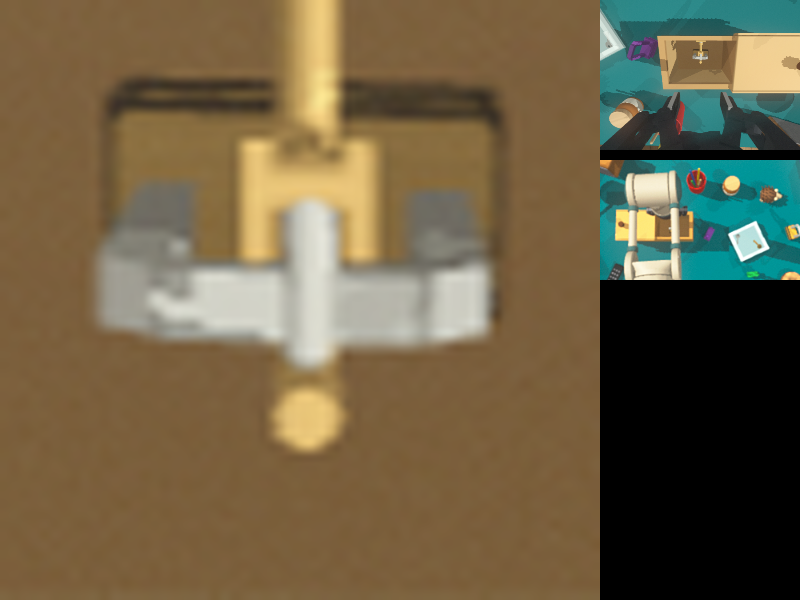

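The picture shows the bow (crop 100–490, 290) in the hook, the grey gate lying over it to the tip (310, 200–360), the lid open, and the bystanders in place. I'll wait for it to settle, check stillness, and hand in.

```bash
python3 -m pendant '[{"dx":0,"dy":0,"dz":-0.02,"rx":0,"ry":0,"rz":0,"hand":0.056},{"dx":0,"dy":0,"dz":0,"rx":0,"ry":0,"rz":0,"hand":0.056},{"dx":0,"dy":0,"dz":0,"rx":0,"ry":0,"rz":0,"hand":0.056},{"dx":0,"dy":0,"dz":0,"rx":0,"ry":0,"rz":0,"hand":0.056},{"dx":0,"dy":0,"dz":0,"rx":0,"ry":0,"rz":0,"hand":0.056},{"dx":0,"dy":0,"dz":0,"rx":0,"ry":0,"rz":0,"hand":0.056},{"dx":0,"dy":0,"dz":0,"rx":0,"ry":0,"rz":0,"hand":0.056},{"dx":0,"dy":0,"dz":0,"rx":0,"ry":0,"rz":0,"hand":0.056},{"dx":0,"dy":0,"dz":0,"rx":0,"ry":0,"rz":0,"hand":0.056},{"dx":0,"dy":0,"dz":0,"rx":0,"ry":0,"rz":0,"hand":0.056},{"dx":0,"dy":0,"dz":0,"rx":0,"ry":0,"rz":0,"hand":0.056},{"dx":0,"dy":0,"dz":0,"rx":0,"ry":0,"rz":0,"hand":0.056}]'
python3 - <<'E'
from h import *
a=manip.get_image('wrist')['frame'].astype(int);[manip.get_image('wrist') for _ in range(3)];b=manip.get_image('wrist')['frame'].astype(int)
d=abs(a-b)[90:200,200:320].max();print("diff",d)
if d<40: print(manip.sign_off())
E
```

```text
clock: 19.42
position: [0.5882, 0.1243, 0.2358]
ee_rot: [0.001, -0.013, 1.0, 0.001]
contact_force: [-0.1, 0.3, -1.0]
width: 0.0562
gripper_force: 0.0
diff 37
the job is handed in; nothing more can be done
None
```

The job is handed in at about 20 s: the lid is open against its end stop, the padlock hangs on the hook with the gate shut above it, and the robot is clear of everything.

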